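# Set the vortex mixer's speed and hold its run key half-way down

### The arm

A 7-joint arm with a two-finger parallel gripper is mounted at the origin on a cart in front of the work surface, level with it; the furniture and walls round the work are solid. World frame = base frame: x ahead of the robot, y to its left, z up, the work surface at z = 0. Lengths are in m, angles in rad, forces in N, time in s.
With the tool pointing down it reaches from about 0.4 to 0.85 m from the base axis. Payload 4.5 kg.
Tool frame: the origin (TCP) lies between the finger pads; the fingertips stand 19 mm ahead of it and the grasp point (between the pads) is the TCP (r.nose_length is the distance from the TCP to the fingertips, in m); z points along the fingers, x is the direction in which the jaws open and shut, and the axes are right-handed (so a half turn about z gives the same grasp; the last joint's range is limited). The gripper opens to 88 mm and grips with 3 to 60 N. Pads are 18 mm wide; open, the fingers measure 123 mm over their backs; the gripper's body (75 mm by 187 mm) begins 45 mm behind the grasp point.
Start: joints at [1.313, 0.689, -0.195, 1.565, 0.157, 0.902, -0.215], TCP at [0.18, -0.599, 0.258] pointing down, gripper open.
Joint ranges: [-3.01, 3.01], [-0.46, 2.08], [-1.47, 1.51], [0.13, 2.56], [-1, 4.14], [0.04, 2.09], [-2.66, 2.66]. Speed limits (rad/s): [2.57, 2.57, 3.14, 3.14, 3.14, 3.14, 3.14].

### API

Orientations are given as a unit quaternion [x, y, z, w].
In Python, from plant import get_state, vision, r gives the robot as it stands.
- The arm moves only by the tool play_rows, never from a script. Its argument "deltas" is a list that holds one entry, the list of rows, each a list of 7 numbers: the gripper command: -1 is fully open, 1 is shut, values between are in proportion, then the shift along the tool's x, y, z normalised to -1 to 1, where 1 is 300 mm, then the turn, a rotation vector about the tool's x, y, z normalised to -1 to 1, where 1 is pi rad. A call has 1 to 5 rows; each row is the pose to reach, as a shift and turn from the pose measured when the call began, along the tool's axes at that moment, turning the shorter way round; what a row does not reach only later rows make up. A row lasts 1/8 s, in which the tool goes at most 62.5 mm and 10.7 degrees, less where a joint would pass 70% of its speed; a pose out of reach is approached as far as the arm can. A call with a number of a shift or a turn outside -1 to 1 is refused whole. A call with a gripper value outside its range is refused whole. The fingers move at their own pace and stop on an object; "force" is the grip in N (left out, the last holds). Time passes only in rows, so rows that repeat a pose let the fingers close. It gives the time, the measured TCP pose, the force and the opening at its end, in the units of the state.
- get_state(): the state, without advancing time (a new reading comes with each control period).
- vision.snapshot(name): name is "scene" or "top"; returns the picture (384x512x3 uint8, red, green, blue); there is no depth.
- vision.camera_model(name): a dict with "vfov" (degrees; the focal length in pixels is half the picture's height over the tangent of half this angle, whatever the lens; pixels are square), "cx", "cy" (the principal point, pixels), "world_to_cam" (4x4, takes a point from world to camera coordinates). Camera axes: x right, y up, looking along -z (the intrinsics and any distortion apply to the point x, -y, -z); pixel columns grow to the right and rows downward; lengths in m; the calibration is good to about 2 mm. A picture is of the moment at which its call begins. camera_model takes no time and is no camera call.
- r.finish_job(): hands the job in, once; it reports no verdict.
The state is a dict: "clock": time; "q": joint angles; "qd": joint speeds; "joint_torque": joint torques, N m; "tool_pos": TCP position; "eef_rot": TCP orientation; "contact_force": force on the tool from outside, world axes, zero at the start; "moment": the same for the moment, N m; "opening": opening from 0.0 (shut) to 1.0 (fully open).
Only numpy, scipy, OpenCV 4.12 (cv2) and the standard library are available. Lean on these libraries where they do the work, as an engineer would, in place of code of your own. Each camera call takes 0.05 s, during which the arm holds its last target.

### The job

Turn the mixer's speed knob clockwise until its pointer points at the tab of the dark steel ring round it, and let go of the knob. Then push the spring-loaded run key on the separate box down with the fingertips to half of its 20 mm travel (cap top between the two ribs of the post behind it), never right down to the bottom, and keep it there: after at least 3 s of steady holding finish while still pressing it, without letting go. Leave the tip box, the conical flask and the brown bottle where they stand.

Things in the scene. Friction and masses are not known exactly. Their poses are not given: they have to be found in the camera images.
- mixer: vortex mixer, white housing 200 x 150 x 60 mm (x, y, z), fixed to the table. Origin: centre of its underside; x points from the knob end (nearest the robot) to the mixing head; a rubber cup with a small vial stands at x = +55 mm, its top 127 mm above the table. The knob's axis is at x = -52 mm, y = 0.
- knob (a joint): speed knob: clockwise turn seen from above, 0 to 2.4 rad, stays where it is left (friction 0.04 N m). At value q its pointer lies at angle 1.2 - q from the mixer's x axis, counted anticlockwise from above
- knob_grip (a point): point on the knob's vertical axis, 84 mm above the table, at the height to grip. The knob: black skirt 48 mm across, its top 70.5 mm above the table; on it an upright bar grip 44 mm long, 12 mm thick, reaching from the skirt to 95 mm above the table. The point turns with the knob: its x axis is the pointer's direction, along the bar
- knob_pointer (a point): pointer end of the bar, 25 mm from the knob's axis, 84 mm above the table; a white line on top of the bar runs from the middle to this end
- index_ring: fixed flat dark steel ring round the knob, 56 mm inner and 68 mm outer diameter, 4 mm high, lying on the mixer. Origin: on the knob's axis, 60 mm above the table (underside of the ring). Its x axis points from the knob's axis to the tab
- index_tab (a point): middle of the top of the ring's only tab, 37 mm from the knob's axis, 67 mm above the table; the tab is 16 mm long (radially), 6 mm wide
- key_box: separate white box with the run key, 110 x 90 x 45 mm (x, y, z), fixed to the table, to the left or right of the mixer. Origin: centre of its underside. An upright aluminium gauge post 6 x 30 mm stands on it at x = +35 mm, up to 97 mm above the table, with two dark ribs on the side toward the key, 71 mm and 65 mm above the table
- key (a joint): run key: travel in m, 0 up (rest) to 0.020 bottom stop, downward. A spring pushes it back up: 4 N at 0, 8 N at 0.010, 12 N at 0.020
- key_top (a point): centre of the flat top of the key's black round cap (38 mm across, 10 mm thick), at x = -8 mm, y = 0 of the box; 78 mm above the table when up, 68 mm when half pressed
- tip_box: bystander: pipette tip box, 76 x 122 x 68 mm, loose; origin: centre of its underside
- erlenmeyer: bystander: conical flask, 64 mm across, 105 mm high, loose; origin: centre of its underside
- brown_bottle: bystander: brown open bottle, 49 mm across, 112 mm high, loose; origin: centre of its underside
Not all that is in view belongs to the job. Leave any green look-alike of the key_box alone.

How it is judged:
On the way, in this order (a step that is already met when the one before it is completed fails the run):
1. the knob's pointer is at the ring's tab, the knob let go, the key still up (y of knob_pointer in the frame of index_ring between -0.003 and 0.003 m and x of knob_pointer in the frame of index_ring above 0 m and contact force between the fingers and mixer below 0.3 N and value of joint key below 0.003 m), for 0.3 s.
2. the key is held half-way down by the fingers for 3 s (value of joint key between 0.007 and 0.013 m and contact force between the fingers and key_box above 2 N), for 3 s.
At the end, for the whole second after the job is handed in: The knob's pointer end is within 3 mm (about 7 degrees) sideways of the line from the knob's axis through the tab, nothing of the robot touches the mixer, and the key is at rest at 7 to 13 mm of its travel, pressed by the fingers with more than 2 N (all of step 2 and y of knob_pointer in the frame of index_ring between -0.003 and 0.003 m and x of knob_pointer in the frame of index_ring above 0 m and velocity of joint key between -0.01 and 0.01 m/s and contact force between the arm and mixer below 0.3 N); the arm keeps its last pose, push and grip.
It fails at once if the key is pressed right down to its stop (over 18.5 mm) (value of joint key above 0.0185 m).
It fails at once if a bystander is moved more than 15 mm or tipped (distance of any of tip_box, erlenmeyer, brown_bottle from where it was at the start of the episode above 0.015 m or angle between any of tip_box, erlenmeyer, brown_bottle's own z axis and vertical above 0.3 rad).
It also fails if it takes over 51 s, if anything falls off the work surface, if the arm or the gripper's body presses on something with over 40 N, if the wrist force passes 120 N, or if a joint passes its speed limit or range.

## Working session

There is one attempt and no reset: what is moved stays moved. The work goes in short steps, Python scripts to look and compute and a tool call to move; the robot and the scene stay as the last step left them, time stands still between calls to the robot, and variables do not carry over. Pictures are saved under pics/ and viewed, and the job is handed in when it is done.

Besides the shell and the picture viewer there is one more tool, called after "Call:" by a JSON object that holds its "name" and its "arguments". play_rows: Moves the arm, as the interface text tells. Scaled input: -1 to 1 covers 300 mm each way for a shift and pi rad each way for a turn. Its arguments: {"type":"object","properties":{"deltas":{"type":"array"},"force":{"type":"number"}},"required":["deltas"]}

```bash
ls; mkdir -p pics; python3 - <<'E'
from plant import get_state, vision, r
import cv2
for n in("scene","top"):
    im=vision.snapshot(n); cv2.imwrite(f"pics/{n}0.png",im[:,:,::-1]); m=vision.camera_model(n); print(n,m)
s=get_state(); print(s, r.nose_length)
E
```

```text
pics
scene {'vfov': 43.13926103173717, 'cx': 251.65681029619117, 'cy': 195.90914750808008, 'world_to_cam': array([[-0.63447464, -0.772876  ,  0.0102282 ,  0.36468358],
       [ 0.50481149, -0.40431994,  0.76268653, -0.33583701],
       [-0.58532666,  0.48906857,  0.64668744, -0.96906491],
       [ 0.        ,  0.        ,  0.        ,  1.        ]])}
top {'vfov': 49.79860194422337, 'cx': 251.9536007911437, 'cy': 194.1022359624557, 'world_to_cam': array([[ 6.12213610e-04, -9.99849453e-01, -1.73406044e-02,
         1.11627256e-02],
       [ 9.94977175e-01, -1.12675119e-03,  1.00095712e-01,
        -5.42767692e-01],
       [-1.00100181e-01, -1.73147855e-02,  9.94826694e-01,
        -9.55336485e-01],
       [ 0.00000000e+00,  0.00000000e+00,  0.00000000e+00,
         1.00000000e+00]])}
{'clock': 0.1, 'q': array([ 1.31278745,  0.68985917, -0.19451545,  1.56623269,  0.15731991,
        0.90251013, -0.21505874]), 'qd': array([ 0.00044855, -0.00312302,  0.00061697, -0.00258614, -0.00036202,
        0.00099902,  0.00064978]), 'joint_torque': array([-3.29726259e-03, -5.28493631e+01, -1.27157897e+00, -1.53836507e+01,
       -5.25848719e-02,  1.94831424e-03,  8.02779846e-05]), 'tool_pos': array([ 0.17960257, -0.59808192,  0.25701761]), 'eef_rot': array([ 8.02435167e-01, -5.96738761e-01, -6.88603279e-04, -4.23673333e-04]), 'contact_force': array([-0.02061481, -0.06595542, -0.0597622 ]), 'moment': array([ 0.01442989, -0.01142851, -0.02847997]), 'opening': 0.9976025220433491} 0.019
```

View pics/scene0.png

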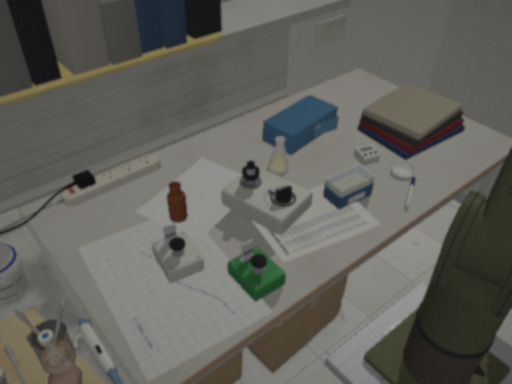

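View pics/top0.png

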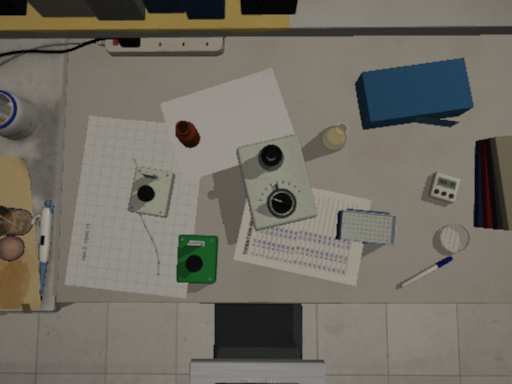

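The top view shows the mixer at about (277,181) with its knob at (282,203). The white key box is at (152,192) with its key at (146,194), and the green look-alike is at (197,260). The tip box is at (366,227), the flask at (334,138) and the bottle at (187,133). I'll check close crops next.

```bash
cat > h.py <<'E'
import numpy as np, cv2
from plant import get_state, vision, r
def cam(n):
    m=vision.camera_model(n); f=192/np.tan(np.radians(m['vfov']/2)); return m,f
def proj(n,p):
    m,f=cam(n); c=m['world_to_cam']@np.append(p,1); return np.array([m['cx']+f*c[0]/-c[2], m['cy']-f*c[1]/-c[2]])
def ray(n,uv,z):
    m,f=cam(n); T=np.array(m['world_to_cam']); R=T[:3,:3]; o=-R.T@T[:3,3]
    d=R.T@np.array([(uv[0]-m['cx'])/f, -(uv[1]-m['cy'])/f,-1.]); return o+d*(z-o[2])/d[2]
def crop(im,x,y,w,h,k,fn):
    c=cv2.resize(im[y:y+h,x:x+w,::-1],None,fx=k,fy=k,interpolation=cv2.INTER_CUBIC); c=cv2.convertScaleAbs(c,alpha=1.5); cv2.imwrite(fn,c)
E
python3 - <<'E'
from h import *
im=cv2.imread("pics/top0.png")[:,:,::-1]; crop(im,235,130,90,104,5.7,"pics/t_knob.png"); crop(im,120,155,60,70,8,"pics/t_key.png")
im=cv2.imread("pics/scene0.png")[:,:,::-1]; crop(im,215,150,105,90,6,"pics/s_knob.png");crop(im,145,215,70,70,8,"pics/s_key.png")
print({k:v for k,v in vision.camera_model('top').items() if k!='world_to_cam'}.keys())
E
```

```text
dict_keys(['vfov', 'cx', 'cy'])
```

View pics/t_knob.png

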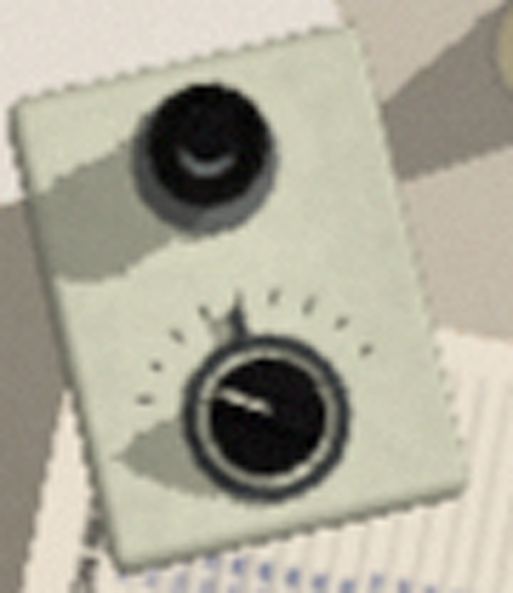

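View pics/s_knob.png

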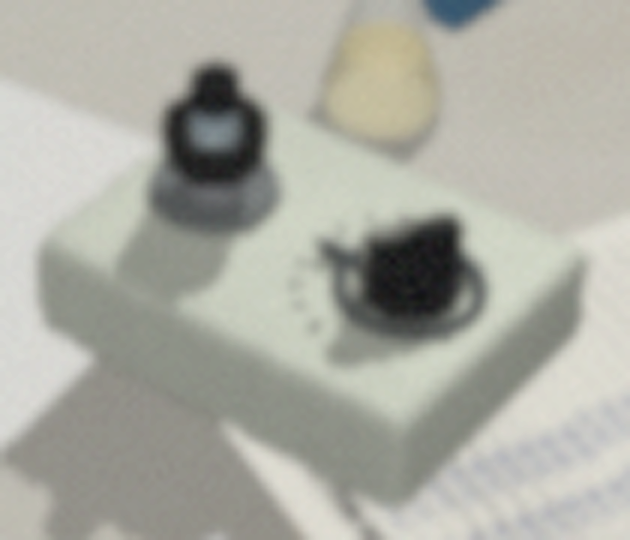

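View pics/t_key.png

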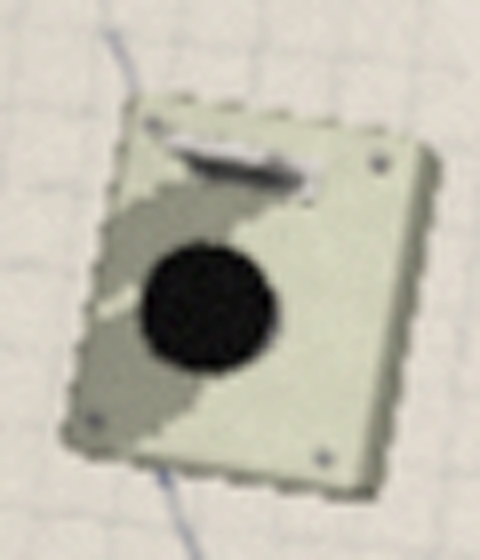

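View pics/s_key.png

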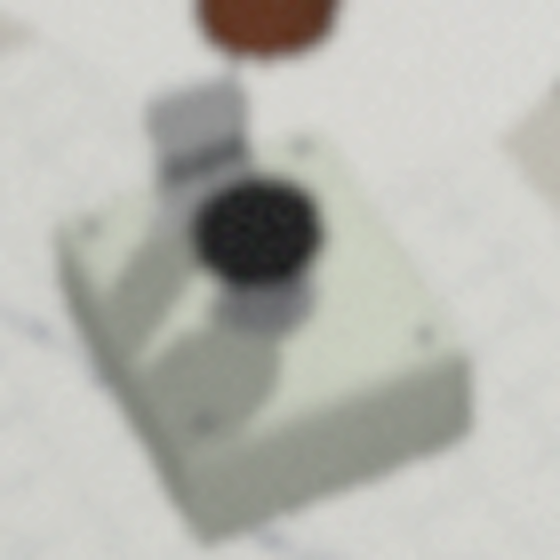

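```bash
cat > meas.py <<'E'
from h import *
C=lambda x,y:((x+.5)/5.7-.5+235,(y+.5)/5.7-.5+130)
K=lambda x,y:((x+.5)/8-.5+120,(y+.5)/8-.5+155)
# ring outer (dark) extents, z .064
print("ring c",ray('top',C(266,418),.064)[:2])
print("tab outer/mid",ray('top',C(236,310),.067)[:2],ray('top',C(240,325),.067)[:2])
print("pointer end/start",ray('top',C(214,387),.095)[:2],ray('top',C(270,409),.095)[:2])
print("mixer corners",[ray('top',C(*p),.06)[:2].round(4) for p in((15,105),(348,30),(465,490),(122,570))])
print("key",ray('top',K(208,308),.078)[:2])
P=[ray('top',K(*p),.045)[:2] for p in((133,98),(435,150),(375,492),(65,437))];print("box",np.round(P,4),np.mean(P,0))
S=lambda x,y:((x+.5)/8-.5+145,(y+.5)/8-.5+215)
print("key scene",ray('scene',S(257,230),.078)[:2])
E
python3 meas.py
python3 - <<'E'
from h import *
im=cv2.imread("pics/top0.png"); g=cv2.cvtColor(im,cv2.COLOR_BGR2GRAY)
c=g[160:225,255:310]; k=cv2.resize(c,None,fx=10,fy=10,interpolation=cv2.INTER_CUBIC); cv2.imwrite("pics/t_k2.png",cv2.convertScaleAbs(k,alpha=1.6))
E
```

```text
ring c [ 0.51880721 -0.05640975]
tab outer/mid [ 0.56195276 -0.04452917] [ 0.55590239 -0.04609706]
pointer end/start [ 0.52841172 -0.03470957] [ 0.51984566 -0.05631662]
mixer corners [array([0.6472, 0.0448]), array([ 0.6779, -0.0911]), array([ 0.4902, -0.1359]), array([0.4583, 0.0012])]
key [0.54031006 0.2509673 ]
box [[0.606  0.284 ]
 [0.5904 0.1943]
 [0.4898 0.2099]
 [0.5059 0.3011]] [0.54802528 0.24730191]
key scene [0.53645355 0.25387479]
```

View pics/t_k2.png

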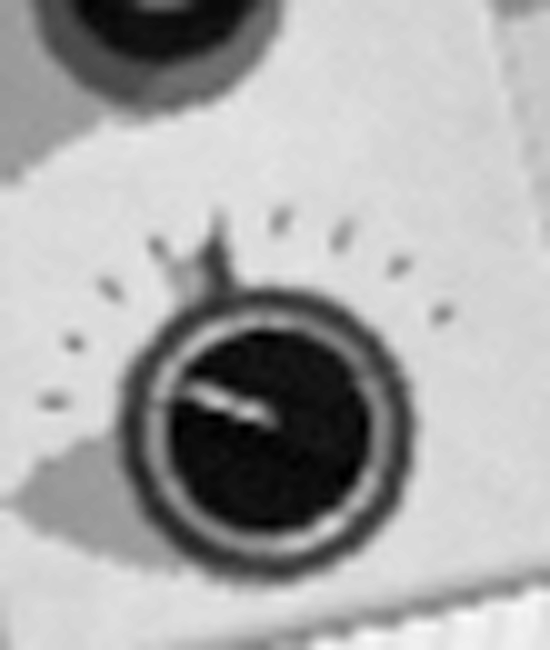

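```bash
cat >> h.py <<'E'
from scipy.spatial.transform import Rotation as Ro
def plan(pos,yaw_deg):
    s=get_state(); R=Ro.from_quat(s['eef_rot']); 
    T=Ro.from_matrix(np.c_[[np.cos(np.radians(yaw_deg)),np.sin(np.radians(yaw_deg)),0],[np.sin(np.radians(yaw_deg)),-np.cos(np.radians(yaw_deg)),0],[0,0,-1]])
    d=R.inv().apply(np.array(pos)-s['tool_pos'])/0.3; w=(R.inv()*T).as_rotvec()/np.pi
    x=R.apply([1,0,0]); print("t",round(s['clock'],2),"pos",s['tool_pos'].round(4),"yaw",np.degrees(np.arctan2(x[1],x[0])).round(2),"tilt z",R.apply([0,0,1]).round(3),"open",round(s['opening'],3),"F",s['contact_force'].round(1),"q",s['q'].round(2))
    print("shift",d.round(4),"turn",w.round(4))
E
python3 - <<'E'
from h import *
im=cv2.imread("pics/top0.png"); g=cv2.cvtColor(im,cv2.COLOR_BGR2GRAY).astype(float)
np.set_printoptions(linewidth=220)
print(g[176:206,262:292].astype(int))
A=np.array([.5183,-.0568])
# white line: bright pixels in the knob disc
ys,xs=np.mgrid[196:205,273:284]; w=np.clip(g[196:205,273:284]-45,0,None)
E
python3 - <<'E'
from h import *
plan([.45,-.35,.23],-50)
E
```

```text
[[139 139 138 136 136 137 136 137 136 137 138 138 138 139 137 139 136 137 137 139 141 138 137 139 137 138 137 137 134 135]
 [136 135 135 137 138 136 135 137 139 138 139 139 139 139 140 137 138 137 138 142 138 137 137 137 137 138 137 136 135 135]
 [135 135 134 134 134 134 133 136 137 136 137 137 139 136 137 136 138 139 138 139 140 138 137 136 136 137 137 135 136 136]
 [135 135 136 135 138 135 134 135 137 138 138 138 139 137 138 140 138 138 137 138 138 137 135 135 134 135 136 134 136 135]
 [135 135 136 136 138 135 135 134 138 137 135 139 138 138 130 133 139 139 138 135 129 123 129 136 135 135 134 134 134 131]
 [138 136 136 137 138 135 138 135 135 135 137 137 139 139 116 120 138 138 136 138 110 102 125 135 135 135 133 127 128 133]
 [137 137 139 138 135 138 136 136 137 135 135 140 137 138 101 109 136 137 139 137 100 105 137 136 135 136 126 109 120 132]
 [137 136 136 136 137 136 139 131 119 127 137 137 135 124  83 103 137 137 137 135 118 123 135 138 138 136 110 101 124 134]
 [137 136 136 135 138 137 138 127  86 107 138 137 126  89  52  91 127 138 137 137 135 138 138 139 136 138 103 107 13
[... 2115 characters left out ...]
  92  42  27  56  90  64   6   3   7   9   6   5  15  12  23  48  40  11  11  13  11  13   8  12  11   6]
 [129 122 122 108  80  45  29  57  89  63   7   9   7   6   2   5   7   2   9   8   8  11  11  13   9  14  11  12   9  12]
 [109  97  96  98  87  52  29  58  90  64  13   7   8   8   9   7   5   8   6   3   7   6  10  12  14  16  13   8  10  18]
 [ 97  96  97  97  86  52  29  55  85  70  20   9   8  10   8  13   6   5   6   7   4   5   9   3   9  10  11  12   9  25]]
t 0.1 pos [ 0.1796 -0.5981  0.257 ] yaw -73.27 tilt z [-0.001  0.002 -1.   ] open 0.998 F [-0.  -0.1 -0.1] q [ 1.31  0.69 -0.19  1.57  0.16  0.9  -0.22]
shift [-0.5324 -1.1012  0.0908] turn [-1.000e-04  5.000e-04 -1.293e-01]
```

```bash
python3 - <<'E'
from h import *
ring=ray('top',(255+(265.5+.5)/10-.5,160+(434+.5)/10-.5),.064)[:2]; print("ring",ring)
for A in (ring,np.array([.5180,-.0568])):
  for p in((276.0,184),(275.95,185),(276.1,186),(276.5,187),(276.7,188)):
    d=ray('top',p,.067)[:2]-A; print(np.hypot(*d).round(4),np.degrees(np.arctan2(d[1],d[0])).round(1))
pts=[(274.5,198),(275.7,199),(277.3,200),(279.6,201)]
W=np.array([ray('top',p,.095)[:2] for p in pts]); print(W)
v=cv2.fitLine(W.astype(np.float32),cv2.DIST_L2,0,.01,.01).ravel();print(np.degrees(np.arctan2(v[1],v[0])))
E
```

```text
ring [ 0.51874132 -0.05605788]
0.0447 14.9
0.0425 15.9
0.0402 16.3
0.0377 16.0
0.0354 16.3
0.0456 15.6
0.0434 16.6
0.0411 17.0
0.0386 16.8
0.0363 17.1
[[ 0.5272595  -0.03992818]
 [ 0.52504154 -0.04256299]
 [ 0.52282411 -0.04607775]
 [ 0.52060675 -0.05113226]]
59.542595
```

Call:
{"name": "play_rows", "arguments": {"deltas": [[[-1,-0.4,-0.83,0.07,0,0,-0.1],[-1,-0.4,-0.83,0.07,0,0,-0.1],[-1,-0.4,-0.83,0.07,0,0,-0.1],[-1,-0.4,-0.83,0.07,0,0,-0.1],[-1,-0.4,-0.83,0.07,0,0,-0.1]]]}}

```text
clock: 0.72
tool_pos: [0.3868, -0.4075, 0.2358]
eef_rot: [0.887, -0.461, -0.001, -0.002]
contact_force: [0.7, -0.3, -0.2]
opening: 1.0
```

```bash
python3 - <<'E'
from h import *
plan([.5184,-.0566,.20],-25)
print(proj('top',[.5184,-.0566,.095]),proj('top',[.5184+.02,-.0566,.095]))
E
```

```text
t 0.72 pos [ 0.3868 -0.4075  0.2358] yaw -54.93 tilt z [ 0.     0.004 -1.   ] open 1.0 F [ 0.7 -0.3 -0.2] q [ 0.88  0.64 -0.25  1.78  0.22  0.75 -0.44]
shift [-0.705  -1.0309  0.1241] turn [-0.0011  0.0007 -0.1663]
[282.0892073  201.99572871] [282.02872321 192.97010977]
```

Call:
{"name": "play_rows", "arguments": {"deltas": [[[-1,-0.65,-0.95,0.1,0,0,-0.15],[-1,-0.65,-0.95,0.1,0,0,-0.15],[-1,-0.65,-0.95,0.1,0,0,-0.15],[-1,-0.65,-0.95,0.1,0,0,-0.15],[-1,-0.65,-0.95,0.1,0,0,-0.15]]]}}

```text
clock: 1.35
tool_pos: [0.4946, -0.1186, 0.21]
eef_rot: [0.97, -0.242, -0.0, -0.002]
contact_force: [0.4, 0.3, 0.9]
opening: 1.002
```

```bash
python3 - <<'E'
from h import *
plan([.5184,-.0566,.15],-25)
E
```

```text
t 1.35 pos [ 0.4946 -0.1186  0.21  ] yaw -27.96 tilt z [ 0.     0.004 -1.   ] open 1.002 F [0.4 0.3 0.9] q [ 0.35  0.62 -0.32  1.96  0.32  0.61 -0.67]
shift [-0.0265 -0.2192  0.2008] turn [-0.0012  0.0005 -0.0164]
```

Call:
{"name": "play_rows", "arguments": {"deltas": [[[-1,-0.0265,-0.2192,0.2,-0.001,0.0005,-0.0164],[-1,-0.0265,-0.2192,0.2,-0.001,0.0005,-0.0164],[-1,-0.0265,-0.2192,0.2,-0.001,0.0005,-0.0164]]]}}

```text
clock: 1.72
tool_pos: [0.5179, -0.0545, 0.149]
eef_rot: [0.977, -0.215, -0.001, -0.0]
contact_force: [0.1, -0.4, 0.1]
opening: 0.999
```

```bash
python3 - <<'E'
from h import *
plan([.5184,-.0566,.094],-25)
im=vision.snapshot('scene'); crop(im,200,100,130,120,5,"pics/s1.png")
im=vision.snapshot('top'); crop(im,235,130,90,104,5.7,"pics/t1.png")
E
```

```text
t 1.73 pos [ 0.5179 -0.0545  0.149 ] yaw -24.77 tilt z [-0.003  0.001 -1.   ] open 0.999 F [ 0.1 -0.4  0.1] q [ 0.18  0.73 -0.26  1.97  0.37  0.49 -0.79]
shift [0.005  0.0057 0.1832] turn [-0.0001  0.0009  0.0013]
```

View pics/s1.png

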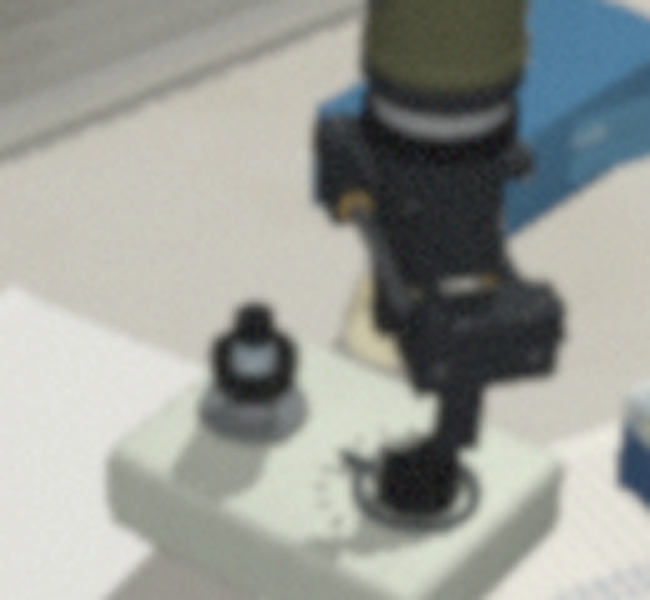

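View pics/t1.png

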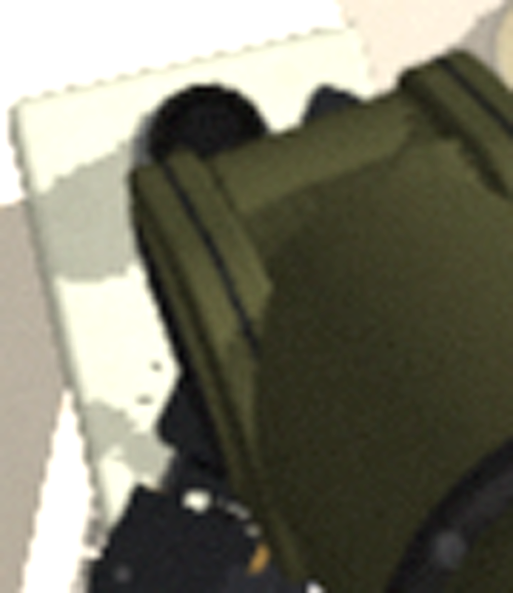

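Call:
{"name": "play_rows", "arguments": {"deltas": [[[-1,0.005,0.0057,0.15,0,0.0009,0.0013],[-1,0.005,0.0057,0.1832,0,0.0009,0.0013],[-1,0.005,0.0057,0.1832,0,0.0009,0.0013]]]}}

```text
clock: 2.2
tool_pos: [0.5184, -0.0612, 0.0959]
eef_rot: [0.976, -0.22, 0.001, 0.001]
contact_force: [-0.4, 0.3, -0.2]
opening: 1.003
```

```bash
python3 - <<'E'
from h import *
plan([.5184,-.0566,.094],-25)
E
```

```text
t 2.2 pos [ 0.5184 -0.0612  0.0959] yaw -25.4 tilt z [ 0.002 -0.002 -1.   ] open 1.003 F [-0.4  0.3 -0.2] q [ 0.14  0.82 -0.19  2.    0.42  0.36 -0.83]
shift [-0.0066 -0.0138  0.0063] turn [ 0.0005 -0.0008 -0.0022]
```

Call:
{"name": "play_rows", "arguments": {"deltas": [[[-1,-0.0066,-0.0138,0.0063,0,0,-0.002],[-1,-0.0066,-0.0138,0.0063,0,0,-0.002]]]}}

```text
clock: 2.45
tool_pos: [0.519, -0.0561, 0.095]
eef_rot: [0.976, -0.216, 0.002, 0.001]
contact_force: [-0.1, 0.1, 0.1]
opening: 1.004
```

```bash
python3 - <<'E'
from h import *
plan([.5184,-.0566,.094],-25)
plan([.5184,-.0566,.094],-25)
E
```

```text
t 2.45 pos [ 0.519  -0.0561  0.095 ] yaw -25.0 tilt z [ 0.003 -0.002 -1.   ] open 1.004 F [-0.1  0.1  0.1] q [ 0.13  0.82 -0.19  2.    0.42  0.35 -0.83]
shift [-0.0013  0.0023  0.0033] turn [ 0.0001 -0.0013  0.    ]
t 2.45 pos [ 0.519  -0.0561  0.095 ] yaw -25.0 tilt z [ 0.003 -0.002 -1.   ] open 1.004 F [-0.1  0.1  0.1] q [ 0.13  0.82 -0.19  2.    0.42  0.35 -0.83]
shift [-0.0013  0.0023  0.0033] turn [ 0.0001 -0.0013  0.    ]
```

Now I'm closing gently on the bar.

Call:
{"name": "play_rows", "arguments": {"deltas": [[[1,0,0,0.003,0,0,0],[1,0,0,0.003,0,0,0],[1,0,0,0.003,0,0,0],[1,0,0,0.003,0,0,0],[1,0,0,0.003,0,0,0]]], "force": 12}}

```text
clock: 3.08
tool_pos: [0.519, -0.0562, 0.094]
eef_rot: [0.976, -0.216, 0.002, 0.001]
contact_force: [-0.1, -0.5, -1.4]
opening: 0.458
```

```bash
python3 - <<'E'
from h import *
plan([.5184,-.0566,.094],-73.5)
print(get_state()['moment'])
E
```

```text
t 3.08 pos [ 0.519  -0.0562  0.094 ] yaw -25.0 tilt z [ 0.003 -0.002 -1.   ] open 0.458 F [-0.1 -0.5 -1.4] q [ 0.13  0.83 -0.19  2.    0.42  0.35 -0.83]
shift [-0.0012  0.0021  0.0001] turn [-0.0004 -0.0012  0.2694]
[-0.03308555 -0.05304834 -0.02744917]
```

Call:
{"name": "play_rows", "arguments": {"deltas": [[[1,0,0,0,0,0,0],[1,0,0,0,0,0,0],[1,0,0,0,0,0,0],[1,0,0,0,0,0,0],[1,0,0,0,0,0,0]]]}}

```text
clock: 3.7
tool_pos: [0.5191, -0.0563, 0.094]
eef_rot: [0.976, -0.216, 0.002, 0.001]
contact_force: [-0.4, -0.1, -0.7]
opening: 0.136
```

```bash
python3 - <<'E'
from h import *
plan([.5184,-.0566,.094],-73.5)
print(get_state()['moment'])
E
```

```text
t 3.7 pos [ 0.5191 -0.0563  0.094 ] yaw -25.0 tilt z [ 0.003 -0.002 -1.   ] open 0.136 F [-0.4 -0.1 -0.7] q [ 0.13  0.83 -0.19  2.    0.42  0.35 -0.83]
shift [-0.0015  0.0019  0.0001] turn [-0.0004 -0.0013  0.2694]
[-0.10833377 -0.12840124  0.00441474]
```

Call:
{"name": "play_rows", "arguments": {"deltas": [[[1,-0.0005,0.001,0,0,0,0.04],[1,-0.001,0.001,0,0,0,0.08],[1,-0.001,0.001,0,0,0,0.12],[1,-0.001,0.001,0,0,0,0.16],[1,-0.001,0.001,0,0,0,0.2]]]}}

```text
clock: 4.32
tool_pos: [0.5191, -0.0564, 0.094]
eef_rot: [0.861, -0.509, 0.002, -0.0]
contact_force: [0.9, -0.3, -1.8]
opening: 0.132
```

```bash
python3 - <<'E'
from h import *
plan([.5188,-.0564,.094],-73.5)
print(get_state()['moment'])
E
```

```text
t 4.33 pos [ 0.5191 -0.0564  0.094 ] yaw -61.24 tilt z [ 0.004 -0.002 -1.   ] open 0.132 F [ 0.9 -0.3 -1.8] q [ 0.06  0.82 -0.06  2.01  0.15  0.31 -1.2 ]
shift [-0.0006  0.001   0.0001] turn [-0.001  -0.0012  0.0681]
[-0.12816367 -0.1773333   0.09067767]
```

Call:
{"name": "play_rows", "arguments": {"deltas": [[[1,0,0,0,0,0,0.04],[1,0,0,0,0,0,0.068],[1,0,0,0,0,0,0.068],[1,0,0,0,0,0,0.068]]]}}

```text
clock: 4.82
tool_pos: [0.5191, -0.0565, 0.094]
eef_rot: [0.802, -0.598, 0.002, -0.0]
contact_force: [0.1, -0.7, -0.5]
opening: 0.133
```

```bash
python3 - <<'E'
from h import *
plan([.5188,-.0564,.094],-73.5)
im=vision.snapshot('scene'); crop(im,240,130,80,80,7,"pics/s2.png")
E
```

```text
t 4.83 pos [ 0.5191 -0.0565  0.094 ] yaw -73.4 tilt z [ 0.004 -0.002 -1.   ] open 0.133 F [ 0.1 -0.7 -0.5] q [ 0.03  0.82 -0.02  2.01  0.06  0.31 -1.32]
shift [-0.0006  0.001   0.0001] turn [-0.0011 -0.0011  0.0005]
```

View pics/s2.png

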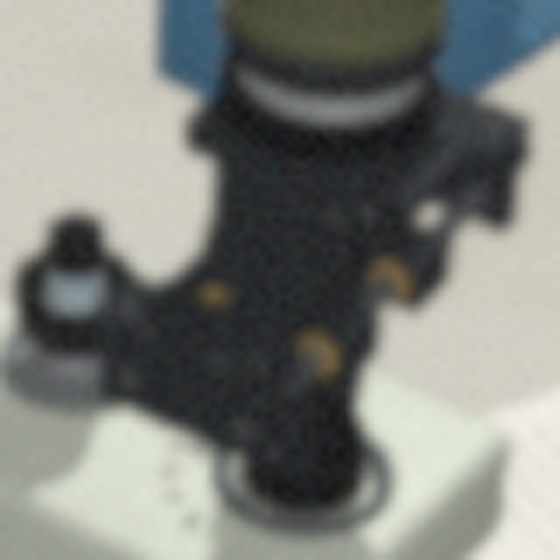

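Call:
{"name": "play_rows", "arguments": {"deltas": [[[-0.2,0,0,0,0,0,0],[-0.2,0,0,0,0,0,0],[-0.2,0,0,0,0,0,0],[-0.2,0,0,0,0,0,0],[-0.2,0,0,-0.15,0,0,0]]]}}

```text
clock: 5.5
tool_pos: [0.517, -0.0561, 0.1372]
eef_rot: [0.802, -0.598, -0.0, 0.001]
contact_force: [0.2, 0.0, -0.1]
opening: 0.597
```

Call:
{"name": "play_rows", "arguments": {"deltas": [[[-0.2,0,0,-0.2,0,0,0],[-0.2,0,0,-0.4,0,0,0],[-0.2,0,0,-0.4,0,0,0]]]}}

```text
clock: 5.88
tool_pos: [0.52, -0.0561, 0.2614]
eef_rot: [0.802, -0.598, 0.004, -0.001]
contact_force: [0.6, -0.7, -2.0]
opening: 0.6
```

```bash
python3 - <<'E'
from h import *
plan([.46,.18,.2],-73.4)
E
```

```text
t 5.88 pos [ 0.52   -0.0561  0.2614] yaw -73.41 tilt z [ 0.008 -0.002 -1.   ] open 0.6 F [ 0.6 -0.7 -2. ] q [ 0.04  0.55 -0.04  1.88  0.04  0.71 -1.3 ]
shift [-0.8122 -0.0317  0.2015] turn [-0.0022 -0.0014 -0.0001]
```

Call:
{"name": "play_rows", "arguments": {"deltas": [[[1,-0.81,-0.03,0.12,0,0,0],[1,-0.81,-0.03,0.12,0,0,0],[1,-0.81,-0.03,0.12,0,0,0],[1,-0.81,-0.03,0.12,0,0,0],[1,-0.81,-0.03,0.12,0,0,0]]], "force": 20}}

```text
clock: 6.5
tool_pos: [0.4569, 0.1847, 0.2229]
eef_rot: [0.805, -0.593, 0.002, -0.001]
contact_force: [0.9, -1.4, -0.0]
opening: 0.053
```

```bash
python3 - <<'E'
from h import *
plan([.540,.251,.15],-73.4)
im=vision.snapshot('top'); crop(im,255,160,55,65,9,"pics/t3.png");cv2.imwrite("pics/top3.png",im[:,:,::-1])
im=vision.snapshot('scene'); crop(im,240,160,80,70,8,"pics/s3.png")
E
```

```text
t 6.5 pos [0.4569 0.1847 0.2229] yaw -72.8 tilt z [ 0.005 -0.    -1.   ] open 0.053 F [ 0.9 -1.4 -0. ] q [-0.48  0.57 -0.    2.    0.01  0.56 -1.75]
shift [-0.1296 -0.329   0.2442] turn [-0.0013 -0.0006  0.0033]
```

View pics/t3.png

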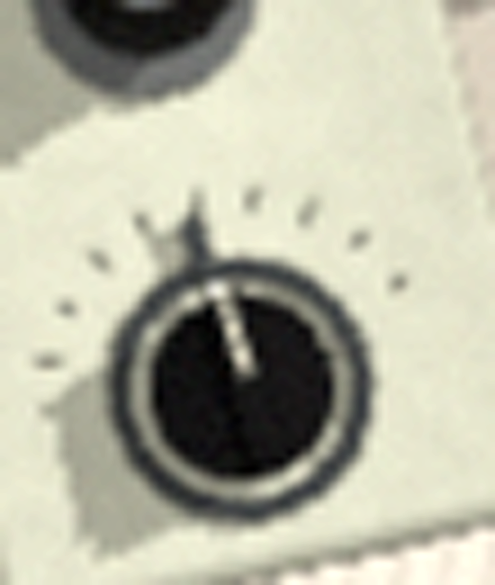

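View pics/s3.png

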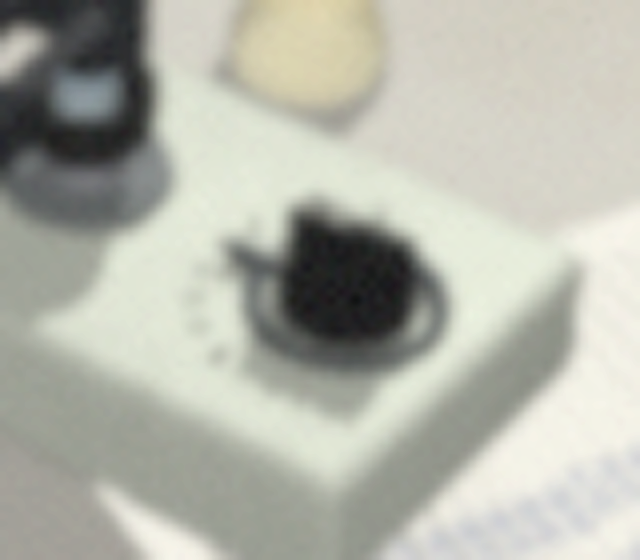

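View pics/top3.png

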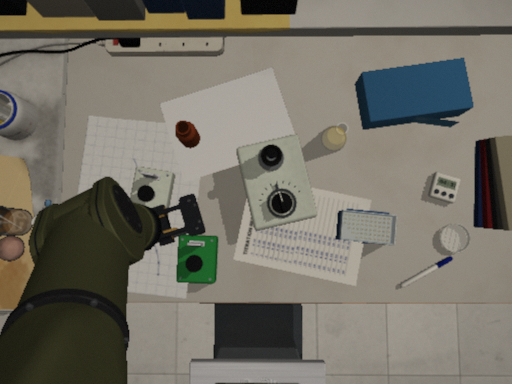

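```bash
python3 - <<'E'
from h import *
g=cv2.cvtColor(cv2.imread("pics/top3.png"),cv2.COLOR_BGR2GRAY).astype(float)
np.set_printoptions(linewidth=220)
print(g[184:206,270:292].astype(int))
P=[]
for v in range(193,202):
    row=g[v,277:285]; w=np.clip(row-20,0,None); u=(w*np.arange(277,285)).sum()/w.sum(); 
    p=ray('top',(u,v),.095)[:2]; P.append(p); d=p-[.5186,-.0564]; print(v,u.round(2),p.round(4),np.degrees(np.arctan2(d[1],d[0])).round(1))
P=np.array(P[1:-1],np.float32); v=cv2.fitLine(P,cv2.DIST_L2,0,.01,.01).ravel(); print(np.degrees(np.arctan2(v[1],v[0])))
E
```

```text
[[101 124 157 155 144 103  60 103 145 154 155 155 155 154 157 155 155 154 118 124 153 151]
 [119 116 142 138 112  68  49  75 131 157 157 156 156 156 156 157 156 157 143 143 153 153]
 [147 123 115 112  97  67  48  72 129 157 156 156 157 157 159 159 155 155 154 155 154 153]
 [158 135 112 114 114  84  50  52 112 152 159 149 152 155 157 159 157 157 155 155 152 152]
 [158 144 120 114 113  90  57  48  79 115 125 108 112 128 132 134 139 151 154 154 152 152]
 [156 156 134 113 107  74  50  52  61  57  46  46  45  55  63  70  90 115 138 150 154 152]
 [154 154 128  96  75  50  38  40  48  50  53  54  50  49  47  43  48  54  85 115 144 153]
 [155 140 100  55  44  46  47  61 108 121  89  74  88  91  76  67  53  46  46  57 105 142]
 [139  93  53  46  53  83 107  98 137 153  99  59  95 101  92  89  81  71  53  48  55 104]
 [105  50  46  60  80 120 134  88  63  99  85  33  13  25  40  55  78  85  82  66  45  57]
 [ 72  46  53  82  95  88  69  36   9  92 107  55  13  10  10  16  25  49  85  91  69  50]
 [ 46  59  78  94  73  26   9   5   8  52 106  83  17  16  14  14  13  12  50  84  91  68]
 [ 54 10
[... 513 characters left out ...]
 17  16  14  15  16  28]
 [101  72  13  11   7  12  12  11   8   5   5  27  24  15  14  15  14  17  16  12  16  15]
 [103  74  10  11  12   9  11  12   9   7   7  14  15  16  15  13  14  14  17  16  16  13]
 [101  73   9  10  12  11  13  13  11   5   4  12  14  17  12  12  16  15  16  13  16  22]
 [ 97  75  20  11  13  12  13   9  12  10   6  13  14  15  15  14  16  13  15  16  16  31]]
193 279.11 [ 0.5383 -0.0502] 17.5
194 279.6 [ 0.5361 -0.0512] 16.5
195 280.17 [ 0.5339 -0.0525] 14.4
196 280.42 [ 0.5317 -0.053 ] 14.6
197 280.69 [ 0.5295 -0.0536] 14.5
198 281.09 [ 0.5272 -0.0545] 12.6
199 281.31 [ 0.525  -0.0549] 12.9
200 281.68 [ 0.5228 -0.0557] 9.0
201 281.9 [ 0.5206 -0.0562] 5.9
17.80385
```

The knob pointer fits 17.8° in the image (16.6° from the gripper) and the tab is at about 16.4°, so both readings are inside the ±7° tolerance. The knob has been released. Next I'll measure the key by mask in both first pictures and move above it.

```bash
python3 - <<'E'
from h import *
for n,(x,y,w,h) in (('top',(125,170,45,45)),('scene',(160,230,35,32))):
    g=cv2.cvtColor(cv2.imread(f"pics/{n}0.png"),cv2.COLOR_BGR2GRAY)[y:y+h,x:x+w]
    _,L,S,Ce=cv2.connectedComponentsWithStats((g<45).astype(np.uint8)); i=1+np.argmax(S[1:,4]); uv=Ce[i]+[x,y]
    print(n,S[i],uv,ray(n,uv,.0755 if n=='scene' else .077)[:2])
plan([.540,.2505,.13],-80)
E
```

```text
top [ 13  15  16  16 204] [145.30882353 192.98529412] [0.54059007 0.25182662]
scene [ 10   8  14  13 138] [176.55072464 243.89855072] [0.53726932 0.25398421]
t 6.6 pos [0.4588 0.179  0.2236] yaw -73.33 tilt z [ 0.006 -0.004 -1.   ] open 0.009 F [ 0.1 -0.2 -0.2] q [-0.47  0.57  0.    2.01  0.01  0.56 -1.75]
shift [-0.1522 -0.3261  0.3127] turn [-0.0016 -0.0016  0.037 ]
```

Call:
{"name": "play_rows", "arguments": {"deltas": [[[1,-0.157,-0.325,0.1,-0.0016,-0.0016,0.02],[1,-0.157,-0.325,0.2,-0.0016,-0.0016,0.037],[1,-0.157,-0.325,0.3,-0.0016,-0.0016,0.037],[1,-0.157,-0.325,0.3,-0.0016,-0.0016,0.037],[1,-0.157,-0.325,0.3,-0.0016,-0.0016,0.037]]]}}

```text
clock: 7.22
tool_pos: [0.54, 0.2499, 0.1348]
eef_rot: [0.765, -0.644, 0.001, -0.0]
contact_force: [0.2, 0.2, -0.1]
opening: 0.007
```

```bash
python3 - <<'E'
from h import *
plan([.5395,.252,.102],-80)
im=vision.snapshot('scene'); crop(im,130,190,90,90,7,"pics/s4.png")
im=vision.snapshot('top'); crop(im,110,140,90,90,6,"pics/t4.png")
E
```

```text
t 7.22 pos [0.54   0.2499 0.1348] yaw -80.15 tilt z [ 0.001 -0.001 -1.   ] open 0.007 F [ 0.2  0.2 -0.1] q [-0.53  0.81  0.03  1.77 -0.05  0.56 -1.87]
shift [-0.0072  0.0005  0.1092] turn [-0.0002 -0.0002 -0.0008]
```

View pics/s4.png

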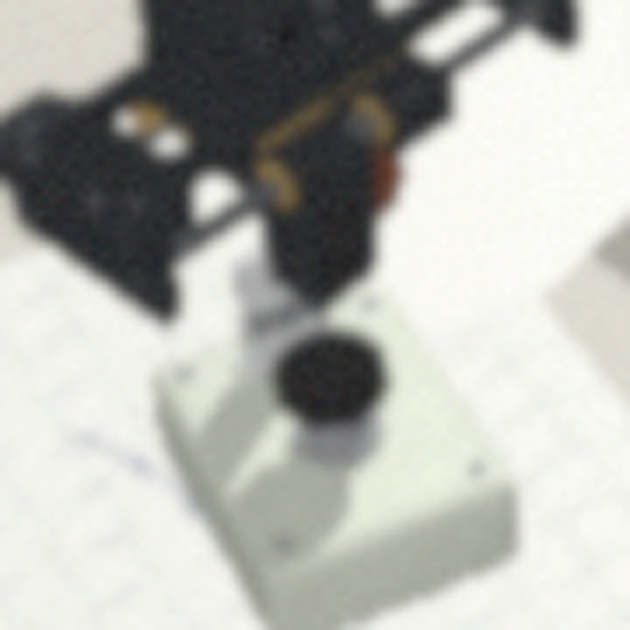

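The scene crop shows the closed fingertips at about (320,300), directly above the cap at (330,380). I'll descend to just above it.

Call:
{"name": "play_rows", "arguments": {"deltas": [[[1,-0.007,0,0.08,0,0,0],[1,-0.007,0,0.109,0,0,0],[1,-0.007,0,0.109,0,0,0]]]}}

```text
clock: 7.7
tool_pos: [0.5398, 0.2527, 0.1031]
eef_rot: [0.765, -0.643, 0.001, -0.001]
contact_force: [-0.4, -0.2, 0.4]
opening: -0.0
```

```bash
python3 - <<'E'
from h import *
plan([.5395,.252,.092],-80)
E
```

```text
t 7.7 pos [0.5398 0.2527 0.1031] yaw -80.1 tilt z [ 0.002  0.001 -1.   ] open -0.0 F [-0.4 -0.2  0.4] q [-0.53  0.86  0.03  1.78 -0.05  0.5  -1.87]
shift [0.0022 0.0016 0.0369] turn [-0.0007  0.0001 -0.0006]
```

Call:
{"name": "play_rows", "arguments": {"deltas": [[[1,0,0,0.012,0,0,0],[1,0,0,0.024,0,0,0],[1,0,0,0.037,0,0,0],[1,0,0,0.037,0,0,0]]]}}

```text
clock: 8.2
tool_pos: [0.5403, 0.2528, 0.0923]
eef_rot: [0.765, -0.643, 0.001, -0.001]
contact_force: [-0.4, -0.5, 5.7]
opening: 0.004
```

```bash
python3 - <<'E'
from h import *
plan([.5395,.252,.087],-80)
E
```

```text
t 8.2 pos [0.5403 0.2528 0.0923] yaw -80.11 tilt z [ 0.003  0.001 -1.   ] open 0.004 F [-0.4 -0.5  5.7] q [-0.53  0.88  0.03  1.78 -0.05  0.48 -1.87]
shift [0.0024 0.0031 0.0177] turn [-0.001   0.0001 -0.0006]
```

Call:
{"name": "play_rows", "arguments": {"deltas": [[[1,0,0,0.009,0,0,0],[1,0,0,0.018,0,0,0],[1,0,0,0.018,0,0,0]]]}}

```text
clock: 8.57
tool_pos: [0.5403, 0.2528, 0.0875]
eef_rot: [0.765, -0.644, 0.001, -0.001]
contact_force: [-1.7, -1.3, 7.1]
opening: 0.007
```

```bash
python3 - <<'E'
from h import *
plan([.5395,.252,.087],-80)
im=vision.snapshot('scene'); crop(im,130,190,90,90,7,"pics/s5.png"); 
E
```

```text
t 8.57 pos [0.5403 0.2528 0.0875] yaw -80.11 tilt z [ 0.003  0.001 -1.   ] open 0.007 F [-1.7 -1.3  7.1] q [-0.53  0.89  0.03  1.78 -0.05  0.47 -1.87]
shift [0.0023 0.0032 0.0015] turn [-0.001   0.0001 -0.0006]
```

View pics/s5.png

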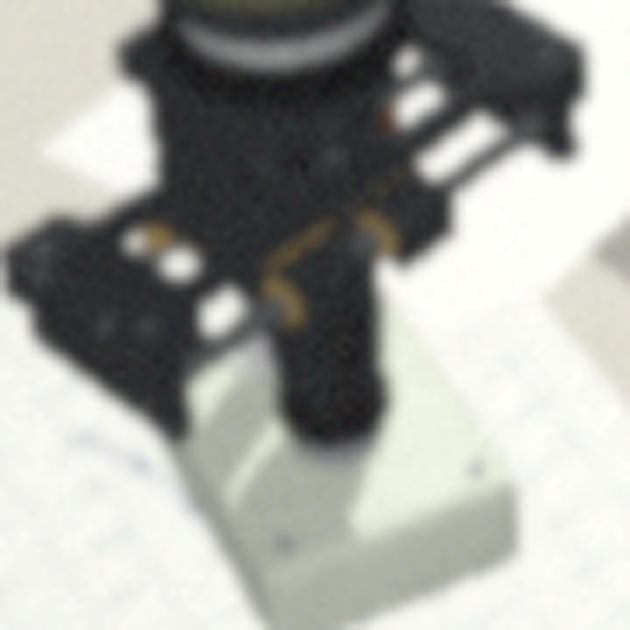

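The cap is down, with its lower rim at about (335,435). Finger height puts the travel at about 9.5 mm, and 7.1 N fits that. I'll hold here.

Call:
{"name": "play_rows", "arguments": {"deltas": [[[1,0,0,0.0015,0,0,0],[1,0,0,0.0015,0,0,0],[1,0,0,0.0015,0,0,0],[1,0,0,0.0015,0,0,0],[1,0,0,0.0015,0,0,0]]]}}

```text
clock: 9.25
tool_pos: [0.5403, 0.2528, 0.0878]
eef_rot: [0.765, -0.644, 0.001, -0.001]
contact_force: [-1.4, -0.5, 8.0]
opening: 0.008
```

Call:
{"name": "play_rows", "arguments": {"deltas": [[[1,0,0,0,0,0,0],[1,0,0,0,0,0,0],[1,0,0,0,0,0,0],[1,0,0,0,0,0,0],[1,0,0,0,0,0,0]]]}}

```text
clock: 9.88
tool_pos: [0.5403, 0.2528, 0.0884]
eef_rot: [0.765, -0.644, 0.001, -0.002]
contact_force: [-1.1, -0.6, 7.2]
opening: 0.004
```

Call:
{"name": "play_rows", "arguments": {"deltas": [[[1,0,0,0,0,0,0],[1,0,0,0,0,0,0],[1,0,0,0,0,0,0],[1,0,0,0,0,0,0],[1,0,0,0,0,0,0]]]}}

```text
clock: 10.5
tool_pos: [0.5403, 0.2528, 0.089]
eef_rot: [0.765, -0.644, 0.001, -0.002]
contact_force: [-0.8, -0.9, 6.5]
opening: 0.002
```

Call:
{"name": "play_rows", "arguments": {"deltas": [[[1,0,0,0.004,0,0,0],[1,0,0,0.009,0,0,0],[1,0,0,0.009,0,0,0],[1,0,0,0.009,0,0,0],[1,0,0,0.009,0,0,0]]]}}

```text
clock: 11.12
tool_pos: [0.5403, 0.2528, 0.0871]
eef_rot: [0.765, -0.644, 0.001, -0.002]
contact_force: [-2.3, -0.4, 7.2]
opening: 0.008
```

Call:
{"name": "play_rows", "arguments": {"deltas": [[[1,0,0,0.002,0,0,0],[1,0,0,0.002,0,0,0],[1,0,0,0.002,0,0,0],[1,0,0,0.002,0,0,0],[1,0,0,0.002,0,0,0]]]}}

```text
clock: 11.75
tool_pos: [0.5403, 0.2528, 0.0872]
eef_rot: [0.765, -0.644, 0.001, -0.002]
contact_force: [-2.0, -1.6, 7.8]
opening: 0.001
```

Call:
{"name": "play_rows", "arguments": {"deltas": [[[1,0,0,0.002,0,0,0],[1,0,0,0.002,0,0,0],[1,0,0,0.002,0,0,0],[1,0,0,0.002,0,0,0],[1,0,0,0.002,0,0,0]]]}}

```text
clock: 12.38
tool_pos: [0.5403, 0.2528, 0.0873]
eef_rot: [0.765, -0.644, 0.001, -0.002]
contact_force: [-1.8, -1.3, 7.1]
opening: 0.004
```

Call:
{"name": "play_rows", "arguments": {"deltas": [[[1,0,0,0.002,0,0,0],[1,0,0,0.002,0,0,0],[1,0,0,0.002,0,0,0],[1,0,0,0.002,0,0,0],[1,0,0,0.002,0,0,0]]]}}

```text
clock: 13.0
tool_pos: [0.5403, 0.2528, 0.0874]
eef_rot: [0.765, -0.644, 0.001, -0.002]
contact_force: [-1.5, -1.4, 8.6]
opening: 0.008
```

Call:
{"name": "play_rows", "arguments": {"deltas": [[[1,0,0,0.002,0,0,0],[1,0,0,0.002,0,0,0],[1,0,0,0.002,0,0,0],[1,0,0,0.002,0,0,0],[1,0,0,0.002,0,0,0]]]}}

```text
clock: 13.62
tool_pos: [0.5403, 0.2528, 0.0875]
eef_rot: [0.765, -0.644, 0.001, -0.002]
contact_force: [-1.8, -0.5, 8.1]
opening: 0.009
```

Call:
{"name": "play_rows", "arguments": {"deltas": [[[1,0,0,0.002,0,0,0],[1,0,0,0.002,0,0,0],[1,0,0,0.002,0,0,0],[1,0,0,0.002,0,0,0],[1,0,0,0.002,0,0,0]]]}}

```text
clock: 14.25
tool_pos: [0.5403, 0.2528, 0.0876]
eef_rot: [0.765, -0.644, 0.001, -0.002]
contact_force: [-1.4, -0.6, 7.7]
opening: 0.004
```

```bash
python3 - <<'E'
from h import *
plan([.5395,.252,.087],-80)
im=vision.snapshot('scene'); crop(im,130,190,90,90,7,"pics/s6.png"); cv2.imwrite("pics/scene6.png",im[:,:,::-1])
im=vision.snapshot('top'); cv2.imwrite("pics/top6.png",im[:,:,::-1])
E
```

```text
t 14.25 pos [0.5403 0.2528 0.0876] yaw -80.13 tilt z [ 0.004  0.002 -1.   ] open 0.004 F [-1.4 -0.6  7.7] q [-0.53  0.89  0.03  1.78 -0.05  0.46 -1.87]
shift [0.0023 0.0031 0.002 ] turn [-0.0015  0.0003 -0.0007]
```

View pics/top6.png

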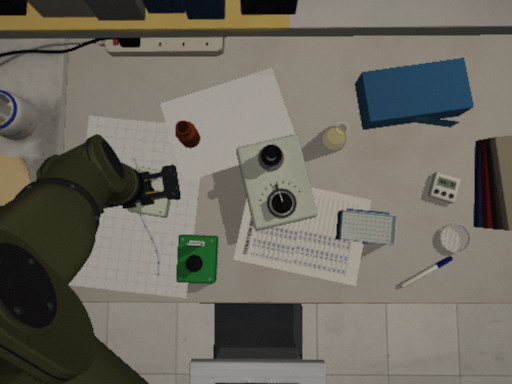

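View pics/s6.png

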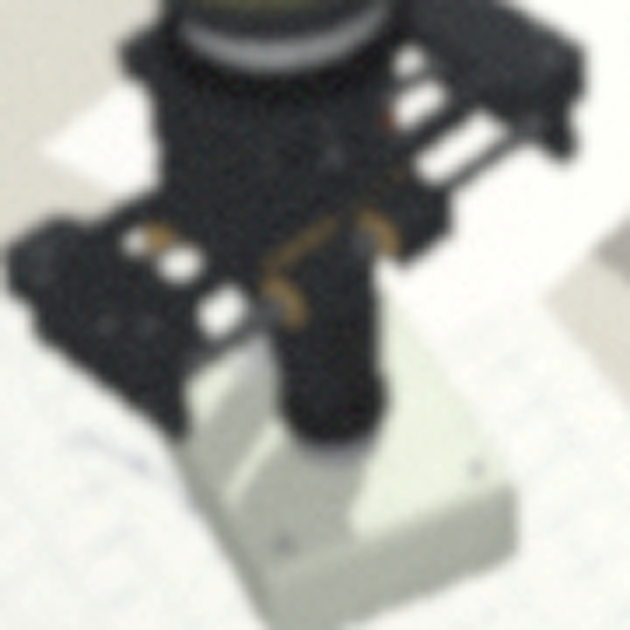

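```bash
python3 - <<'E'
from h import *
a=cv2.imread("pics/scene0.png",0); b=cv2.imread("pics/scene6.png",0)
for u in(175,177,179): print(u,a[240:262,u],b[240:262,u])
c=.5395,.2525
d=-np.array([np.cos(np.radians(129.6)),np.sin(np.radians(129.6))])*0
for z in(.068,.058): print(z,proj('scene',[c[0],c[1],z]))
E
```

```text
175 [25 21 26 17 24 21 22 23 20 26 41 58 69 70 74 78 86 92 96 94 96 96] [ 27  31  29  29  29  27  27  28  30  26  24  22  31  51  73  90 101 111
 114 113 114 115]
177 [25 25 25 26 22 21 23 24 21 28 43 61 70 72 75 77 83 91 94 96 96 97] [ 28  24  26  27  29  28  26  27  24  22  24  23  32  51  71  87  99 108
 113 114 113 112]
179 [ 22  27  25  19  21  24  21  22  22  30  47  62  70  71  75  79  87  96
 105 104 106 107] [ 26  26  26  27  27  25  26  26  23  24  29  24  34  54  76  88  99 108
 113 115 116 118]
0.068 [176.86336412 245.33904159]
0.058 [177.24953867 248.35067298]
```

The cap's lower edge moved 2.9 px in the scene view, where 10 mm corresponds to 3.0 px, so the travel is about 9.6 mm. That agrees with the height and force readings. The bystanders haven't moved, so I'm handing in.

```bash
python3 - <<'E'
from h import *
print(r.finish_job()); s=get_state(); print(s['clock'],s['tool_pos'],s['contact_force'])
E
```

```text
the job is handed in; nothing more can be done
None
the job is handed in; nothing more can be done
```

I turned the knob clockwise to the ring's tab and let go. I then pressed the run key about half-way, held it for over 5 s, and handed the job in at about 14 s while still pressing. No verdict is reported.

- **Knob:** the gripper angle puts the pointer at 16.6°, and a line fitted to the top picture puts it at 17.8°. The tab measured about 16.4°. The two pointer readings differ by about 1°, and the limit is about 7°.
- **Key:** finger height gave about 9.4 mm of travel, the cap's shift in the picture about 9.6 mm, and the force read 7 to 8 N. Early in the hold the key crept up to about 8 mm, which is still inside the 7 to 13 mm band. I brought it back to about 10 mm, and it stayed near 9.5 mm after that. The force after handing in could not be read.
- **Bystanders:** the tip box, flask and bottle were at the same pixels in the last top picture as at the start.

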